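Slip in the separator and pack the second layer

ROBOT

A 6-joint arm with a two-finger parallel gripper is mounted at the origin on a cart in front of the work surface, level with it; the furniture and walls round the work are solid. World frame = base frame: x ahead of the robot, y to its left, z up, the work surface at z = 0. Lengths are in m, angles in rad, forces in N, time in s.
With the tool pointing down it reaches from about 0.4 to 0.825 m from the base axis. Payload 7 kg.
Tool frame: the origin (TCP) lies on the centre line of the jaws, within the pads' length; the fingertips stand 11 mm ahead of it and the grasp point (between the pads) lies 8 mm behind it (ctrl.tips_ahead is the z of the fingertips in the tool frame, in m); z points along the fingers, y is the line along which they close (so a half turn about z gives the same grasp; the last joint's range is limited). The gripper opens to 85 mm and grips with 20 to 120 N. Pads are 22 mm wide; open, the fingers measure 114 mm over their backs; the gripper's body (76 mm by 85 mm) begins 54 mm behind the grasp point. The pads swing forward as they close: fully open they stand 13 mm farther back than shut.
Start: joints at [1.399, 0.359, 0.012, 0, -1.224, -0.288], TCP at [0.3, 0.605, 0.242] pointing down, gripper open.
Joint ranges: [-3.07, 3.07], [-1.43, 2.12], [-1.02, 1.25], [-3.03, 1.67], [-3.05, -0], [-3.03, 3.03]. Speed limits (rad/s): [2.39, 2.39, 3.01, 3.14, 3.14, 3.14].

INTERFACE

Orientations are given as a unit quaternion [x, y, z, w].
In Python, from station import ctrl gives the robot as it stands.
- The arm moves only by the tool send_rows, never from a script. Its argument "increments" is a list of rows, each an object of numbers: "jaw": the finger opening in m, from 0 to 0.0854; "dx", "dy", "dz": the shift along the world's x, y, z in m; "turn": the turn about the world's z in rad. A call has 1 to 10 rows; each row shifts and turns the commanded pose from where the row before left it; what a row does not reach is not made up. A row lasts 1/8 s, in which the tool goes at most 62.5 mm and 10.7 degrees, less where a joint would pass 70% of its speed; a pose out of reach is approached as far as the arm can. A call with a gripper value outside its range is refused whole. The fingers move at their own pace and stop on an object; the grip force is fixed at half the most. Time passes only in rows, so rows that do not move let the fingers close. It gives the time, the measured TCP pose, the force, the opening and the grip force at its end, in the units of the state.
- ctrl.get_state(): the state, without advancing time (a new reading comes with each control period).
- ctrl.get_image(name): name is "side" or "top"; returns (picture, depth): 400x640x3 uint8, blue, green, red; 400x640 float32, m along the optical axis (not along the pixel's ray), 0 where there is no reading.
- ctrl.calibration(name): a dict with "fovy" (degrees; the focal length in pixels is half the picture's height over the tangent of half this angle, whatever the lens; pixels are square), "cx", "cy" (the principal point, pixels), "k1" (the pictures are not rectified: a ray, as slopes to the right and down, at radius r is drawn at 1 + k1 r^2 times it, then the intrinsics apply), "camera_from_world" (4x4, takes a point from world to camera coordinates). Camera axes: x right, y down, z forward; pixel columns grow to the right and rows downward; lengths in m; the calibration is good to about 2 mm. A picture is of the moment at which its call begins. calibration takes no time and is no camera call.
- ctrl.close_job(): hands the job in; it is judged then, once.
Trained networks look in the newest picture that a camera, given by its name, has taken for a name from the list of things; names that differ only in an ending like _2 or _b are one class to them, and where a whole thing is asked for, a point or a joint stands for the part that bears it (a point fixed in the world has none). Each returns a list of dicts, best first, with "score" (0 to 1); they miss things now and then, are a little off and sometimes report something else, mostly with a low value. They report only what shows in the picture. A call takes as long as a camera call. They do not tell look-alikes from the thing itself.
- ctrl.outline_of(camera, thing): "mask" (400x640 bool, what is visible of it).
- ctrl.mark_of(camera, thing): "point" ([x, y, z] in m, in world coordinates, good to about 4 mm: a listed point, or the origin of a listed thing).
The state is a dict: "time": time; "joint_positions": joint angles; "joint_velocities": joint speeds; "joint_torque": joint torques, N m; "ee_pos": TCP position; "eef_rot": TCP orientation; "contact_force": force on the tool from outside, world axes, zero at the start; "moment": the same for the moment, N m; "grip_width": finger opening in m; "finger_force": force on a finger pad.
Only numpy, scipy, OpenCV 4.12 (cv2) and the standard library are available. Lean on these libraries where they do the work, as an engineer would, in place of code of your own. Each camera call takes 0.05 s, during which the arm holds its last target. There are 200 camera calls.

TASK

Two power adapters already lie in the plywood packing tray. First slide the brown separator board off the loading deck, without lifting it, until it is fully home and lies flat on top of them; then set the two adapters that lie loose on the bench gently on the separator as the second layer: side by side, flat, lengthwise like the two below, and not hanging over the board's edges. Leave the lower layer, the glue bottle, the circuit board and the screwdriver where they are.

Things in the scene. Friction and masses are not known exactly. Their poses are not given: they have to be found in the camera images.
- tray: plywood packing tray, fixed. Origin: on the bench under the centre of its well; y points from the loading deck over the well to the end stop. Well: 156 mm wide in x, 108 long (y -54 to 54), floor at z = 6 mm, side walls up to z = 56, end stop at y = 54 up to z = 62, open to the deck. Tops of the two adapters in it: z = 40 mm.
- tray_deck (a point): centre of the flat top of the tray's loading deck: 160 mm wide in tray x, 145 long (tray y -199 to -54), at tray z = 43 mm. At its well end (y -86 to -54) two slanted metal lead-in plates, up to z = 56 mm, narrow the way from about 178 to 156 mm.
- separator: rigid brown board, 146 mm (its x) by 104 (y -52 to 52) by 10 thick, 0.11 kg, lying on the tray's deck. Origin: centre of its underside. A thumb notch, 30 mm wide and 10 deep, in the middle of the rear edge. Home: origin at tray x = y = 0 (play 5 mm in x, 2 in y), z = 40 mm.
- adapter_a: black plug-in power adapter with a short cable stub at one end, mass about 0.14 kg. Solid block 46 wide (its x) by 72 long (y from -34 to +38) by 34 mm high (z 0 to 34); with stub and ends it measures 104 mm along y. Origin: centre of the underside. Lies loose on the bench, to be packed.
- adapter_b: black plug-in power adapter with a short cable stub at one end, mass about 0.14 kg. Solid block 46 wide (its x) by 72 long (y from -34 to +38) by 34 mm high (z 0 to 34); with stub and ends it measures 104 mm along y. Origin: centre of the underside. Lies loose on the bench, to be packed.
- lower_adapter_1: black plug-in power adapter with a short cable stub at one end, mass about 0.14 kg. Solid block 46 wide (its x) by 72 long (y from -34 to +38) by 34 mm high (z 0 to 34); with stub and ends it measures 104 mm along y. Origin: centre of the underside. In the tray's well at x = -34 mm; stays there.
- lower_adapter_2: black plug-in power adapter with a short cable stub at one end, mass about 0.14 kg. Solid block 46 wide (its x) by 72 long (y from -34 to +38) by 34 mm high (z 0 to 34); with stub and ends it measures 104 mm along y. Origin: centre of the underside. In the tray's well at x = +34 mm; stays there.
- glue_bottle: bystander: small upright glue bottle, 40 x 45 x 116 mm; origin centre of the underside
- relay_board: bystander: bare green circuit board on stand-offs, 50 x 77 x 19 mm; origin centre of the underside
- screwdriver_b: bystander: lying screwdriver with yellow handle, 24 x 173 x 24 mm, along its y; origin centre of the underside
There are look-alikes about, which are no part of the job. Leave any orange look-alike of the adapter_b alone.

How it is judged:
By the outcome, as a careful person would: the job done as asked, in the order asked, and still so for the second after the job is handed in, with the robot touching nothing.
It also fails if it takes over 67 s, if anything falls off the work surface, if the arm or the gripper's body presses on something with over 40 N, if the wrist force passes 120 N, or if a joint passes its speed limit or range.

## Working session

There is one attempt and no reset: what is moved stays moved. The work goes in short steps, Python scripts to look and compute and a tool call to move; the robot and the scene stay as the last step left them, time stands still between calls to the robot, and variables do not carry over. Pictures are saved under pics/ and viewed, at most 10 in all, crops included, and the job is handed in when it is done.

Besides the shell and the picture viewer there is one more tool, called in YAML: its name, and indented under it one key for each argument. send_rows: Moves the arm, as the interface text tells. Its arguments: {"type":"object","properties":{"increments":{"type":"array"}},"required":["increments"]}

```bash
ls; mkdir -p pics; cat > h.py <<'E'
import numpy as np, cv2
from station import ctrl
def cam(n):
    c=ctrl.calibration(n); f=200/np.tan(np.radians(c["fovy"])/2)
    K=np.array([[f,0,c["cx"]],[0,f,c["cy"]],[0,0,1]]); return K,np.array([c["k1"],0,0,0,0.]),np.array(c["camera_from_world"])
def cloud(n,d):
    K,D,T=cam(n); v,u=np.mgrid[0:400,0:640]
    p=cv2.undistortPoints(np.stack([u,v],-1).reshape(-1,1,2).astype(np.float64),K,D).reshape(400,640,2)
    P=np.concatenate([p,np.ones((400,640,1))],-1)*d[...,None]
    W=(P-T[:3,3])@T[:3,:3]; W[d==0]=np.nan; return W
def px(n,P):
    K,D,T=cam(n); return cv2.projectPoints(np.atleast_2d(P).astype(float),cv2.Rodrigues(T[:3,:3])[0],T[:3,3],K,D)[0].reshape(-1,2)
E
python3 - <<'E'
from h import *
for n in("top","side"):
    im,d=ctrl.get_image(n); cv2.imwrite(f"pics/{n}0.png",im); np.save(f"{n}0.npy",d)
    for t in("tray","tray_deck","separator","adapter_a","glue_bottle","relay_board","screwdriver_b"):
        try: print(n,t,[(round(r["score"],2),np.round(r["point"],3).tolist(),px(n,r["point"])[0].astype(int).tolist()) for r in ctrl.mark_of(n,t)])
        except Exception as e: print(n,t,e)
print(ctrl.get_state())
E
```

```text
pics
top tray [(0.95, [0.478, -0.319, 0.0], [320, 210])]
top tray_deck [(0.96, [0.478, -0.447, 0.042], [371, 208]), (0.19, [0.661, -0.061, 0.003], [223, 144])]
top separator [(0.72, [0.475, -0.464, 0.047], [378, 209]), (0.25, [0.447, -0.318, 0.003], [320, 222])]
top adapter_a [(0.94, [0.557, 0.022, -0.003], [192, 183]), (0.79, [0.414, -0.637, 0.002], [443, 232]), (0.68, [0.476, -0.446, 0.042], [371, 208]), (0.62, [0.383, -0.152, -0.002], [257, 248]), (0.28, [0.447, -0.318, 0.004], [320, 222])]
top glue_bottle [(0.59, [0.665, -0.063, -0.0], [224, 143]), (0.42, [0.509, -0.321, 0.001], [321, 198])]
top relay_board [(0.57, [0.65, -0.295, -0.002], [310, 146])]
top screwdriver_b [(0.92, [0.316, -0.213, -0.002], [281, 273]), (0.68, [0.48, -0.32, -0.003], [321, 210])]
side tray [(0.77, [0.476, -0.323, -0.003], [322, 216])]
side tray_deck [(0.88, [0.476, -0.446, 0.046], [330, 226])]
side separator [(0.59, [0.477, -0.464, 0.038], [331, 232])]
side adapter_a [(0.71, [0.383, -0.148, -0.002], [285, 190]), (0.56, [0.416, -0.634, -0.003], [319, 288])]
side glue_bottle []
side relay_board [(0.72, [0.649, -0.297, -0.0], [375, 206])]
side screwdriver_b [(0.41, [0.319, -0.215, 0.001], [266, 201])]
{'time': 0.8, 'joint_positions': array([ 1.39910405e+00,  3.58543691e-01,  1.19056153e-02,  7.25891320e-06,
       -1.22408753e+00, -2.88096942e-01]), 'joint_velocities': array([ 0.00095676,  0.00164213,  0.00023721, -0.00059721, -0.00105054,
        0.00037127]), 'joint_torque': array([ 2.54996856e-03, -5.82880640e+01,  2.93660027e+01,  6.94191054e+00,
       -2.59107301e-04, -1.55251718e-05]), 'ee_pos': array([0.29954956, 0.60487466, 0.24234244]), 'eef_rot': array([ 9.73690697e-01, -2.27873705e-01,  1.35085834e-06, -3.54990746e-05]), 'contact_force': array([-0.14462801,  0.18222171,  0.6323359 ]), 'moment': array([-2.69973730e-02, -7.41521740e-05,  1.51465548e-03]), 'finger_force': 0.0, 'grip_width': 0.08521429116520901}
```

View pics/top0.png

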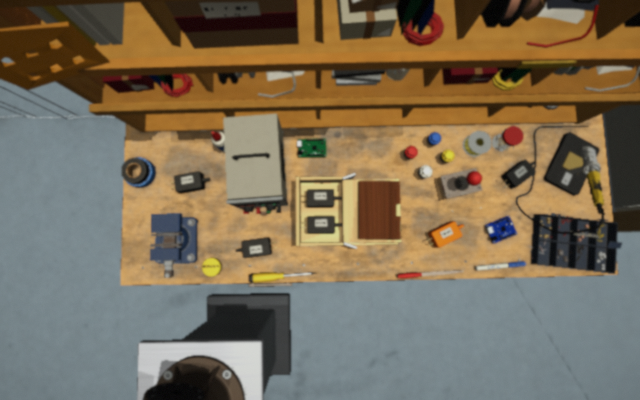

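View pics/side0.png

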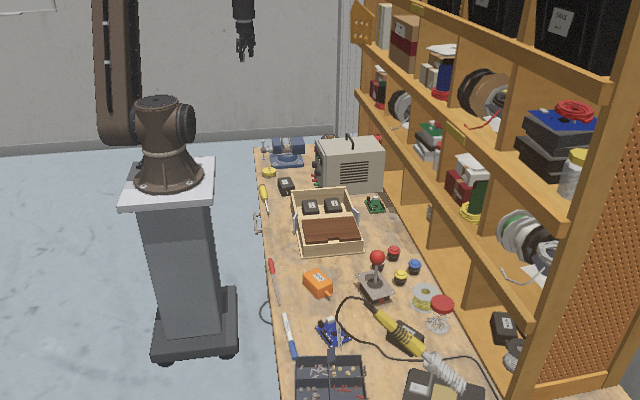

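The top view shows the tray well (320,210) and, to its right, the deck with the separator (378,209). Its notch is at (398,210). The black loose adapters are at (189,182) and (257,247), the orange look-alike at (445,235), and a tall grey instrument at (253,158). Next I'll measure exact poses.

```bash
python3 - <<'E'
from h import *
im=cv2.imread("pics/top0.png"); d=np.load("top0.npy"); W=cloud("top",d)
Z=W[...,2]
def rect(m,name):
    P=W[m][:,:2]; 
    if len(P)<10: print(name,len(P));return
    r=cv2.minAreaRect((P*1000).astype(np.float32)); print(name,len(P),"z",np.round(np.nanmedian(W[m][:,2]),4),[np.round(x,1) for x in r], "mean",P.mean(0).round(4))
reg=lambda x0,x1,y0,y1:(W[...,0]>x0)&(W[...,0]<x1)&(W[...,1]>y0)&(W[...,1]<y1)
for n,(x,y) in dict(b1=(.557,.022),b2=(.383,-.152),orange=(.414,-.637)).items():
    rg=reg(x-.07,x+.07,y-.06,y+.06)
    rect(rg&(Z>.027)&(Z<.042),n+"top"); rect(rg&(Z>.006)&(Z<.045),n+"all")
rect(reg(.4,.56,-.54,-.37)&(Z>.0495)&(Z<.060)&(im[...,2]<130),"sep")
rect(reg(.35,.6,-.56,-.22)&(Z>.02)&(Z<.075),"tray")
rect(reg(.40,.56,-.37,-.26)&(Z>.034)&(Z<.046)&(im.max(2)<110),"lower")
rect(reg(.45,.8,-.2,.0)&(Z>.12)&(Z<.35),"box"); 
print("boxz",np.nanpercentile(Z[120:200,230:280],[5,50,95]))
rect(reg(.6,.75,-.1,.02)&(Z>.05)&(Z<.118),"bottle")
rect(reg(.15,.36,.0,.2)&(Z>.02),"vise?"); print(np.nanmax(Z[210:265,150:198]))
v=im[130:290,120:420]; cv2.imwrite("pics/c0.png",cv2.resize(v,(800,427),interpolation=cv2.INTER_CUBIC))
for n in("top","side"):
  m=ctrl.get_image(n)
  for t in("separator","tray","tray_deck"): print(n,t,[np.round(r["point"],3) for r in ctrl.mark_of(n,t)[:1]])
E
```

```text
b1top 466 z 0.0348 [array([558.6,  22.4]), array([45.3, 70.8]), np.float64(9.4)] mean [0.5579 0.0216]
b1all 566 z 0.0343 [array([553.2,  23.3]), array([80.4, 98.3]), np.float64(51.2)] mean [0.5567 0.0189]
b2top 495 z 0.035 [array([ 359.5, -153.8]), array([98.9, 71.4]), np.float64(5.4)] mean [ 0.3857 -0.1522]
b2all 680 z 0.034 [array([ 380.2, -154.1]), array([134.6, 114.9]), np.float64(0.2)] mean [ 0.3734 -0.1561]
orangetop 503 z 0.0346 [array([ 409.7, -633.6]), array([44.8, 70.2]), np.float64(25.4)] mean [ 0.4096 -0.6329]
orangeall 611 z 0.034 [array([ 421.4, -638.6]), array([110. ,  94.9]), np.float64(83.1)] mean [ 0.4102 -0.631 ]
sep 2342 z 0.054 [array([ 474.4, -462. ]), array([103. , 143.3]), np.float64(88.2)] mean [ 0.4732 -0.4604]
tray 5652 z 0.0518 [array([ 484.7, -370. ]), array([305.9, 205.7]), np.float64(85.5)] mean [ 0.4743 -0.3967]
lower 728 z 0.0409 [array([ 487. , -324.3]), array([ 86.2, 132. ]), np.float64(88.9)] mean [ 0.4754 -0.3162]
box 7624 z 0.1853 [array([ 622.8, -100.5]), array([278.2, 200.1]), np.float64(0.2)] mean [ 0.6495 -0.126 ]
boxz [0.15401453 0.15665307 0.15986208]
bottle 207 z 0.0713 [array([688.2, -69.1]), array([32. , 92.8]), np.float64(77.8)] mean [ 0.6667 -0.0697]
vise? 195 z 0.0626 [array([338.7,  54.1]), array([40.8, 85.2]), np.float64(4.8)] mean [0.3421 0.0536]
0.09022754449864306
top separator [array([ 0.474, -0.463,  0.045])]
top tray [array([ 0.478, -0.32 , -0.004])]
top tray_deck [array([ 0.476, -0.444,  0.04 ])]
side separator [array([ 0.478, -0.467,  0.04 ])]
side tray [array([ 0.476, -0.322, -0.002])]
side tray_deck []
```

View pics/c0.png

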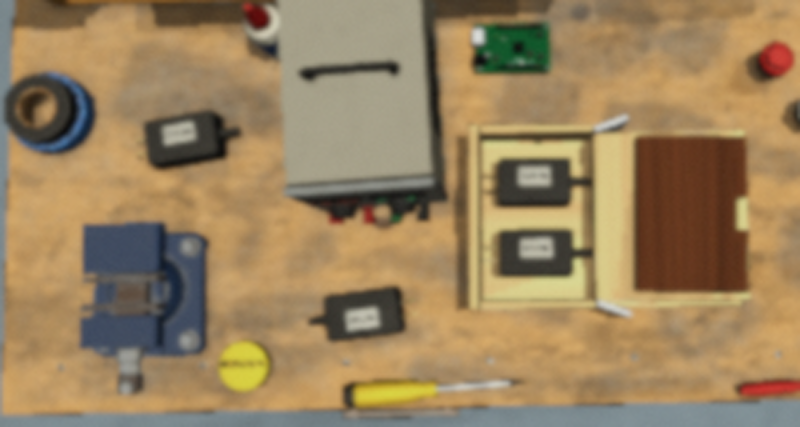

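The crop confirms three things. Both lower adapters have their stub towards the deck (-y). The upper-left loose adapter (183,138) also has its stub towards -y. The lower loose one (365,313) has its stub towards +y, so I'll flip it. Next I'll refine the tray, separator and b2.

```bash
python3 - <<'E'
from h import *
im=cv2.imread("pics/top0.png"); d=np.load("top0.npy"); W=cloud("top",d); X,Y,Z=np.moveaxis(W,-1,0)
def rect(m,n):
    m=m.astype(np.uint8); k,l,s,_=cv2.connectedComponentsWithStats(m); i=1+s[1:,4].argmax(); P=W[l==i][:,:2]
    print(n,len(P),[np.round(x,1) for x in cv2.minAreaRect((P*1000).astype(np.float32))])
dark=im.max(2)<130
rect((abs(X-.383)<.05)&(abs(Y+.152)<.06)&(Z>.027)&(Z<.042),"b2")
for s,x in((1,.509),(2,.447)): rect((abs(X-x)<.03)&(abs(Y+.318)<.06)&(Z>.036)&(Z<.046)&dark,"low%d"%s)
# wall outer x extents along y, deck region
def fit(m,lo):
    ys=[];xs=[]
    for y in np.arange(-.51,-.27,.006):
        q=m&(abs(Y-y)<.003)
        if q.sum()>3: ys.append(y); xs.append(X[q].max() if lo>0 else X[q].min())
    p=np.polyfit(ys,xs,1); r=np.polyval(p,ys)-xs; k=abs(r)<.004
    p=np.polyfit(np.array(ys)[k],np.array(xs)[k],1); return p,np.polyval(p,-.32)
m=(Z>.03)&(Z<.07)&(abs(X-.477)<.12)
w=m&(Z>.05)
print("walls",fit(m&(Y>-.36),1),fit(m&(Y>-.36),-1))
g=(Z>.056)&(Z<.072)&(abs(X-.477)<.1)&(Y>-.29)&(Y<-.22); print("stop y",np.nanpercentile(Y[g],[2,50,98]),"x",np.nanpercentile(X[g],[1,99]))
q=(Z>.036)&(Z<.048)&(abs(X-.477)<.095)&(Y<-.37)&(Y>-.56); print("deck x",np.nanpercentile(X[q],[1,99]),np.nanpercentile(Y[q],[1,99]))
n=(abs(X-.475)<.012)&(abs(Y+.51)<.02)&(Z<.047)&(Z>.035); print("notch",X[n].mean(),Y[n].min(),Y[n].max())
sm=(Z>.048)&(Z<.06)&(im[...,2]<130)&(Y<-.36)&(Y>-.56)&(abs(X-.475)<.1); rect(sm,"sep")
print("boxfront",np.nanmin(X[(Z>.1)&(Z<.17)&(Y<-.03)&(Y>-.18)]),np.nanmax(Y[(Z>.13)&(Z<.17)&(X>.5)&(X<.7)]))
print(ctrl.tips_ahead)
E
```

```text
b2 493 [array([ 385.9, -151. ]), array([44.1, 71.4]), np.float64(7.0)]
low1 366 [array([ 508.4, -316. ]), array([68.8, 43.1]), np.float64(89.2)]
low2 377 [array([ 440.1, -317. ]), array([68. , 42.8]), np.float64(89.0)]
walls (array([-0.00756978,  0.55610944]), np.float64(0.5585317698690128)) (array([0.01994543, 0.39545687]), np.float64(0.3890743274324345))
stop y [-0.28514413 -0.25947608 -0.22895638] x [0.39001865 0.55869175]
deck x [0.39305349 0.55320369] [-0.51567198 -0.37235458]
notch 0.47411387919449255 -0.5171447801457019 -0.5070517616376122
sep 2352 [array([ 474.4, -462. ]), array([103. , 143.3]), np.float64(88.2)]
boxfront 0.04769474979266594 0.1606672969833753
0.011
```

send_rows:
  increments:
    - {"dx": 0.027, "dy": -0.05, "dz": 0.008, "turn": -0.185}
    - {"dx": 0.027, "dy": -0.05, "dz": 0.008, "turn": -0.185}
    - {"dx": 0.027, "dy": -0.05, "dz": 0.008, "turn": -0.185}
    - {"dx": 0.027, "dy": -0.05, "dz": 0.008, "turn": -0.185}
    - {"dx": 0.027, "dy": -0.05, "dz": 0.008, "turn": -0.185}
    - {"dx": 0.027, "dy": -0.05, "dz": 0.0, "turn": -0.185}
    - {"dx": 0.01, "dy": -0.055}
    - {"dx": 0.01, "dy": -0.055}
    - {"dx": 0.01, "dy": -0.055}
    - {"dx": 0.01, "dy": -0.055}

```text
invalid input
```

send_rows:
  increments:
    - {"jaw": 0.085, "dx": 0.027, "dy": -0.05, "dz": 0.008, "turn": -0.185}
    - {"jaw": 0.085, "dx": 0.027, "dy": -0.05, "dz": 0.008, "turn": -0.185}
    - {"jaw": 0.085, "dx": 0.027, "dy": -0.05, "dz": 0.008, "turn": -0.185}
    - {"jaw": 0.085, "dx": 0.027, "dy": -0.05, "dz": 0.008, "turn": -0.185}
    - {"jaw": 0.085, "dx": 0.027, "dy": -0.05, "dz": 0.008, "turn": -0.185}
    - {"jaw": 0.085, "dx": 0.027, "dy": -0.05, "dz": 0, "turn": -0.185}
    - {"jaw": 0.085, "dx": 0.01, "dy": -0.055, "dz": 0, "turn": 0}
    - {"jaw": 0.085, "dx": 0.01, "dy": -0.055, "dz": 0, "turn": 0}
    - {"jaw": 0.085, "dx": 0.01, "dy": -0.055, "dz": 0, "turn": 0}
    - {"jaw": 0.085, "dx": 0.01, "dy": -0.055, "dz": 0, "turn": 0}

```text
time: 2.45
ee_pos: [0.5016, 0.0831, 0.2827]
eef_rot: [0.708, -0.707, 0.0, -0.0]
contact_force: [0.7, 1.0, -0.5]
grip_width: 0.0852
finger_force: 0.0
```

send_rows:
  increments:
    - {"jaw": 0.085, "dx": 0, "dy": -0.062, "dz": 0, "turn": 0}
    - {"jaw": 0.085, "dx": 0, "dy": -0.062, "dz": 0, "turn": 0}
    - {"jaw": 0.085, "dx": 0, "dy": -0.062, "dz": 0, "turn": 0}
    - {"jaw": 0.085, "dx": 0, "dy": -0.062, "dz": 0, "turn": 0}
    - {"jaw": 0.085, "dx": 0, "dy": -0.062, "dz": 0, "turn": 0}
    - {"jaw": 0.085, "dx": 0, "dy": -0.062, "dz": 0, "turn": 0}
    - {"jaw": 0.085, "dx": -0.006, "dy": -0.062, "dz": -0.02, "turn": 0}
    - {"jaw": 0.085, "dx": -0.006, "dy": -0.062, "dz": -0.03, "turn": 0}
    - {"jaw": 0.085, "dx": -0.006, "dy": -0.062, "dz": -0.03, "turn": 0}
    - {"jaw": 0.085, "dx": -0.008, "dy": -0.062, "dz": -0.03, "turn": 0}

```text
time: 3.7
ee_pos: [0.4775, -0.5163, 0.1811]
eef_rot: [0.708, -0.707, 0.0, 0.0]
contact_force: [1.1, 0.1, -0.2]
grip_width: 0.0851
finger_force: 0.0
```

send_rows:
  increments:
    - {"jaw": 0.085, "dx": 0, "dy": 0, "dz": -0.04, "turn": 0}
    - {"jaw": 0.085, "dx": 0, "dy": 0, "dz": -0.04, "turn": 0}
    - {"jaw": 0.085, "dx": 0, "dy": 0, "dz": -0.02, "turn": 0}
    - {"jaw": 0.085, "dx": 0, "dy": 0, "dz": -0.015, "turn": 0}
    - {"jaw": 0.085, "dx": 0, "dy": 0, "dz": 0, "turn": 0}

```text
time: 4.32
ee_pos: [0.4774, -0.514, 0.066]
eef_rot: [0.707, -0.707, -0.001, 0.0]
contact_force: [0.6, 0.5, 0.8]
grip_width: 0.0851
finger_force: 0.0
```

```bash
python3 - <<'E'
from h import *
s=ctrl.get_state(); p=s["ee_pos"]; print(p,s["joint_positions"].round(3),s["eef_rot"].round(4))
im,d=ctrl.get_image("side"); W=cloud("side",d)
X,Y,Z=np.moveaxis(W,-1,0)
m=(abs(X-p[0])<.075)&(abs(Y-p[1])<.016)&(Z>.03)&(Z<.09)
print("low z",np.nanpercentile(Z[m],[0,1,3,10]),m.sum())
print(px("side",p))
c=im[190:290,270:390]; cv2.imwrite("pics/s1.png",cv2.resize(c,None,fx=6,fy=6,interpolation=cv2.INTER_CUBIC)[:600])
E
```

```text
[ 0.47741488 -0.51399277  0.06596316] [-0.545  0.542 -0.122 -0.    -0.908  0.547] [ 7.075e-01 -7.067e-01 -8.000e-04  2.000e-04]
low z [0.03000611 0.03053753 0.03158925 0.03413247] 698
[[335.54704265 234.69160593]]
```

View pics/s1.png

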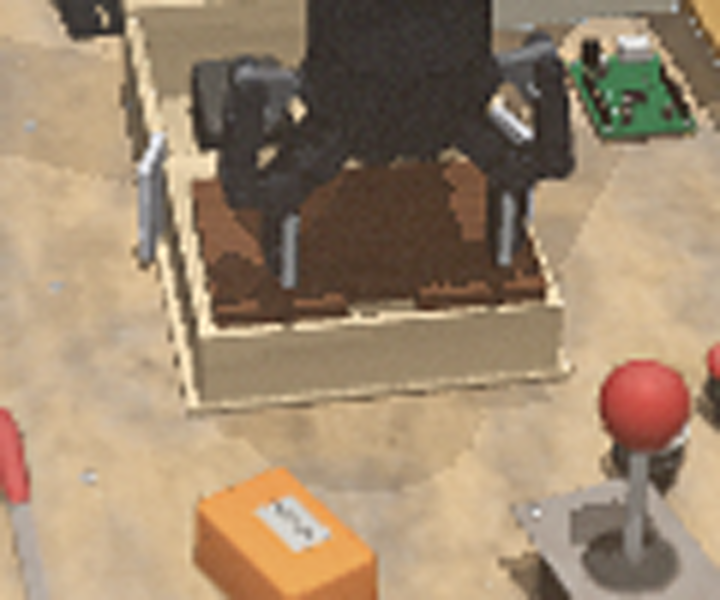

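The fingers stopped short in y, so they are just above the board, with tips at crop (288,287) and (505,262). I'll work out tip height from the pixels and back off.

```bash
python3 - <<'E'
from h import *
for x in(.435,.52):
  for z in(.053,.058,.063,.068): print(x,z,((px("side",[x,-.525,z])[0]-[270,190])*6).round(0))
E
```

```text
0.435 0.053 [300. 317.]
0.435 0.058 [300. 308.]
0.435 0.063 [300. 298.]
0.435 0.068 [300. 289.]
0.52 0.053 [495. 298.]
0.52 0.058 [495. 289.]
0.52 0.063 [496. 279.]
0.52 0.068 [496. 270.]
```

send_rows:
  increments:
    - {"jaw": 0.085, "dx": 0, "dy": 0, "dz": 0.02, "turn": 0}
    - {"jaw": 0.085, "dx": -0.001, "dy": -0.011, "dz": 0, "turn": 0}
    - {"jaw": 0.085, "dx": -0.001, "dy": -0.012, "dz": 0, "turn": 0}
    - {"jaw": 0.085, "dx": 0, "dy": 0, "dz": 0, "turn": 0}

```text
time: 4.88
ee_pos: [0.4753, -0.5384, 0.0869]
eef_rot: [-0.707, 0.707, -0.0, 0.0]
contact_force: [-0.3, 0.3, -0.7]
grip_width: 0.0851
finger_force: 0.0
```

send_rows:
  increments:
    - {"jaw": 0.085, "dx": 0, "dy": 0, "dz": -0.025, "turn": 0}
    - {"jaw": 0.085, "dx": 0, "dy": 0, "dz": -0.017, "turn": 0}
    - {"jaw": 0.085, "dx": 0, "dy": 0, "dz": 0, "turn": 0}

```text
time: 5.25
ee_pos: [0.4747, -0.5365, 0.0428]
eef_rot: [0.707, -0.707, -0.002, 0.0]
contact_force: [-0.0, -0.2, -0.0]
grip_width: 0.0854
finger_force: 0.0
```

```bash
python3 - <<'E'
from h import *
s=ctrl.get_state(); p=s["ee_pos"]; print(p)
im,d=ctrl.get_image("side")
c=im[215:265,285:385]; cv2.imwrite("pics/s2.png",cv2.resize(c,None,fx=8,fy=8,interpolation=cv2.INTER_CUBIC))
for x in(p[0]-.0425,p[0]+.0425,):
  for z in(.04,.045,.05): print(x,z,((px("side",[x,p[1]-.011,z])[0]-[285,215])*8).round(0))
E
```

```text
[ 0.4746508  -0.53650678  0.04275189]
0.43215080063806616 0.04 [283. 299.]
0.43215080063806616 0.045 [283. 286.]
0.43215080063806616 0.05 [283. 274.]
0.5171508006380662 0.04 [545. 272.]
0.5171508006380662 0.045 [546. 260.]
0.5171508006380662 0.05 [546. 247.]
```

View pics/s2.png

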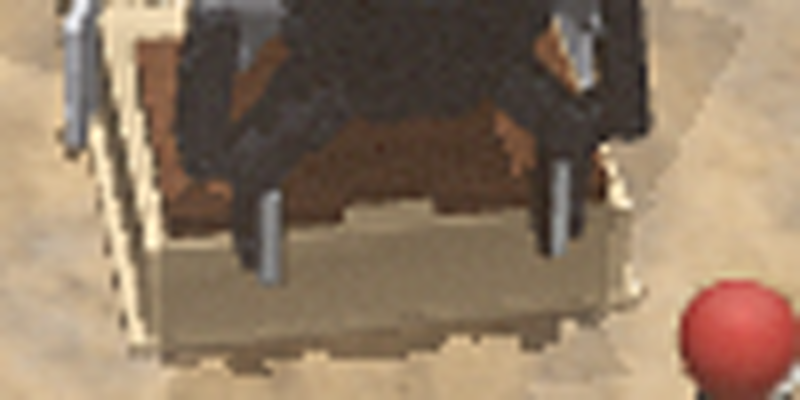

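The tips are at (270,284) and (557,255), so z ≈ 0.046, between deck top (0.043) and board top (0.053). Pushing now.

send_rows:
  increments:
    - {"jaw": 0.085, "dx": 0, "dy": 0.008, "dz": 0, "turn": 0}
    - {"jaw": 0.085, "dx": 0, "dy": 0.006, "dz": 0, "turn": 0}
    - {"jaw": 0.085, "dx": 0, "dy": 0.008, "dz": 0, "turn": 0}
    - {"jaw": 0.085, "dx": 0, "dy": 0.012, "dz": 0, "turn": 0}
    - {"jaw": 0.085, "dx": 0, "dy": 0.012, "dz": 0, "turn": 0}
    - {"jaw": 0.085, "dx": 0, "dy": 0.012, "dz": 0, "turn": 0}
    - {"jaw": 0.085, "dx": 0, "dy": 0.012, "dz": 0, "turn": 0}
    - {"jaw": 0.085, "dx": 0, "dy": 0.01, "dz": 0, "turn": 0}
    - {"jaw": 0.085, "dx": 0, "dy": 0.01, "dz": 0, "turn": 0}
    - {"jaw": 0.085, "dx": 0, "dy": 0, "dz": 0, "turn": 0}

```text
time: 6.55
ee_pos: [0.4756, -0.4464, 0.0448]
eef_rot: [0.708, -0.707, -0.0, -0.0]
contact_force: [0.4, 0.2, 0.9]
grip_width: 0.0845
finger_force: 0.0
```

```bash
cat > sep.py <<'E'
from h import *
s=ctrl.get_state(); print(s["ee_pos"],s["contact_force"])
im,d=ctrl.get_image("top"); W=cloud("top",d); X,Y,Z=np.moveaxis(W,-1,0)
b=im.astype(int); m=(Z>.035)&(Z<.06)&(b[...,2]<140)&(b[...,2]>b[...,0]*1.5)&(abs(X-.475)<.09)&(Y<-.25)
l=cv2.connectedComponentsWithStats(m.astype(np.uint8))[1]; i=np.bincount(l[l>0]).argmax()
print(m.sum(),[np.round(x,1) for x in cv2.minAreaRect((W[l==i][:,:2]*1000).astype(np.float32))])
q=W[l==i]; A=np.c_[q[:,0]-.475,q[:,1]-q[:,1].mean(),np.ones(len(q))]; print("plane",np.linalg.lstsq(A,q[:,2],rcond=None)[0].round(4))
cv2.imwrite("pics/last.png",cv2.resize(im[160:260,260:420],None,fx=5,fy=5,interpolation=cv2.INTER_CUBIC))
E
python3 sep.py
```

```text
[ 0.47561215 -0.44636977  0.04478303] [0.35368374 0.17848306 0.93875086]
1918 [array([ 465.3, -363.3]), array([164.3, 129.8]), np.float64(89.4)]
plane [-0.009  -0.0287  0.053 ]
```

View pics/last.png

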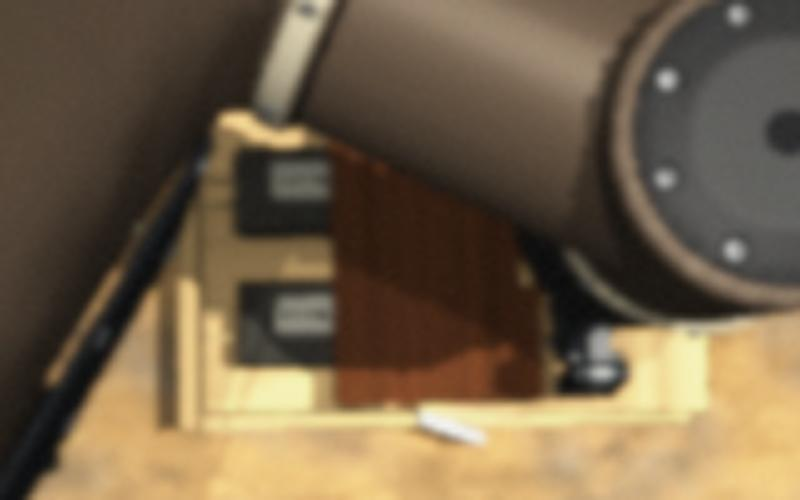

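The board slides squarely, with its front edge at (334,270) over the adapters and its rear at (545,300). I'll continue slightly lower.

send_rows:
  increments:
    - {"jaw": 0.085, "dx": 0, "dy": 0.006, "dz": -0.001, "turn": 0}
    - {"jaw": 0.085, "dx": 0, "dy": 0.01, "dz": -0.001, "turn": 0}
    - {"jaw": 0.085, "dx": 0, "dy": 0.01, "dz": 0, "turn": 0}
    - {"jaw": 0.085, "dx": 0, "dy": 0.01, "dz": 0, "turn": 0}
    - {"jaw": 0.085, "dx": 0, "dy": 0.01, "dz": 0, "turn": 0}
    - {"jaw": 0.085, "dx": 0, "dy": 0.008, "dz": 0, "turn": 0}
    - {"jaw": 0.085, "dx": 0, "dy": 0.004, "dz": 0, "turn": 0}
    - {"jaw": 0.085, "dx": 0, "dy": 0, "dz": 0, "turn": 0}

```text
time: 7.6
ee_pos: [0.4758, -0.389, 0.0429]
eef_rot: [0.708, -0.707, -0.0, -0.0]
contact_force: [0.4, -0.2, -0.6]
grip_width: 0.0852
finger_force: 0.0
```

```bash
python3 sep.py
```

```text
[ 0.47583926 -0.38901478  0.04294909] [ 0.38085175 -0.24526564 -0.58777259]
1406 [array([ 448.6, -328.3]), array([109.8,  99.7]), np.float64(89.0)]
plane [ 0.0028 -0.0278  0.0524]
```

View pics/last.png

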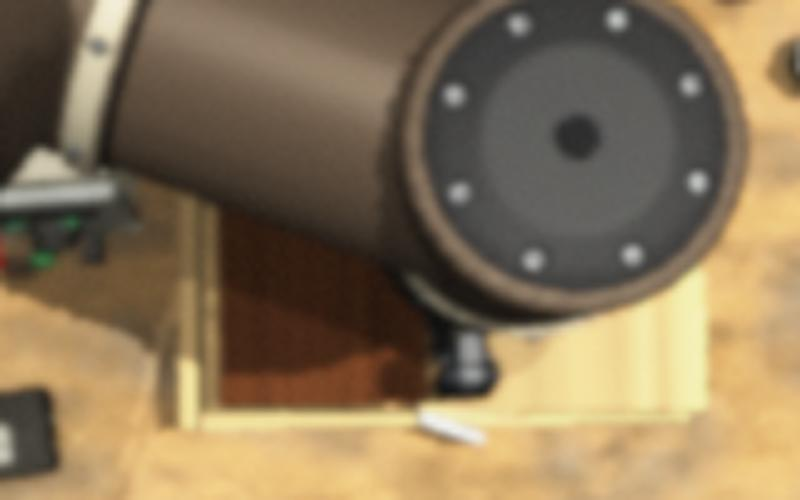

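The board is nearly home, with its rear still on the deck edge. I'll finish in small steps, watching force.

send_rows:
  increments:
    - {"jaw": 0.085, "dx": 0, "dy": 0.002, "dz": 0, "turn": 0}
    - {"jaw": 0.085, "dx": 0, "dy": 0.002, "dz": 0, "turn": 0}
    - {"jaw": 0.085, "dx": 0, "dy": 0.002, "dz": 0, "turn": 0}
    - {"jaw": 0.085, "dx": 0, "dy": 0, "dz": 0, "turn": 0}

```text
time: 8.15
ee_pos: [0.4757, -0.3832, 0.0429]
eef_rot: [0.707, -0.707, -0.0, 0.0]
contact_force: [-0.3, 0.1, -0.7]
grip_width: 0.0849
finger_force: 0.0
```

```bash
python3 sep.py
```

```text
[ 0.47567395 -0.38319462  0.0429016 ] [-0.32869303  0.10420883 -0.65345424]
1353 [array([ 446.1, -322. ]), array([107.2,  94.5]), np.float64(89.0)]
plane [ 0.0004 -0.0274  0.0521]
```

send_rows:
  increments:
    - {"jaw": 0.085, "dx": 0, "dy": 0.001, "dz": 0, "turn": 0}
    - {"jaw": 0.085, "dx": 0, "dy": 0.001, "dz": 0, "turn": 0}
    - {"jaw": 0.085, "dx": 0, "dy": 0, "dz": 0, "turn": 0}

```text
time: 8.57
ee_pos: [0.4758, -0.3813, 0.043]
eef_rot: [0.707, -0.707, 0.0, -0.0]
contact_force: [0.6, -0.1, -0.5]
grip_width: 0.0849
finger_force: 0.1
```

```bash
python3 sep.py
```

```text
[ 0.47580299 -0.38127832  0.0429545 ] [ 0.59276584 -0.06337378 -0.46280905]
1336 [array([ 446.4, -318.3]), array([109.1,  94.6]), np.float64(89.5)]
plane [-0.0017  0.0077  0.0512]
```

send_rows:
  increments:
    - {"jaw": 0.085, "dx": 0, "dy": 0.001, "dz": 0, "turn": 0}
    - {"jaw": 0.085, "dx": 0, "dy": 0, "dz": 0, "turn": 0}

```text
time: 8.88
ee_pos: [0.4758, -0.3803, 0.0429]
eef_rot: [0.707, -0.707, 0.0, -0.0]
contact_force: [-0.1, 0.1, 0.1]
grip_width: 0.0849
finger_force: 0.2
```

send_rows:
  increments:
    - {"jaw": 0.085, "dx": 0, "dy": 0.001, "dz": 0, "turn": 0}
    - {"jaw": 0.085, "dx": 0, "dy": 0, "dz": 0, "turn": 0}

```text
time: 9.12
ee_pos: [0.4756, -0.3799, 0.043]
eef_rot: [0.707, -0.707, 0.0, 0.0]
contact_force: [-2.0, -4.9, 0.4]
grip_width: 0.0849
finger_force: 2.4
```

```bash
python3 sep.py
```

```text
[ 0.47556036 -0.37992894  0.0430214 ] [-1.98994445 -4.91410416  0.39492547]
1308 [array([ 446.3, -315.7]), array([103.9,  94.4]), np.float64(89.7)]
plane [-0.003   0.0061  0.0511]
```

A 4.9 N contact at the end stop and a flat plane mean the separator is fully home. Next is the nearer adapter (0.386, -0.151, width axis 7°).

send_rows:
  increments:
    - {"jaw": 0.085, "dx": 0, "dy": -0.008, "dz": 0, "turn": 0}
    - {"jaw": 0.085, "dx": 0, "dy": -0.004, "dz": 0.04, "turn": 0}
    - {"jaw": 0.085, "dx": 0, "dy": 0, "dz": 0.05, "turn": 0}
    - {"jaw": 0.085, "dx": -0.015, "dy": 0.04, "dz": 0.04, "turn": 0.03}
    - {"jaw": 0.085, "dx": -0.018, "dy": 0.048, "dz": 0, "turn": 0.03}
    - {"jaw": 0.085, "dx": -0.018, "dy": 0.048, "dz": 0, "turn": 0.03}
    - {"jaw": 0.085, "dx": -0.02, "dy": 0.05, "dz": 0, "turn": 0.032}
    - {"jaw": 0.085, "dx": -0.019, "dy": 0.05, "dz": 0, "turn": 0}
    - {"jaw": 0.08, "dx": 0, "dy": 0, "dz": -0.03, "turn": 0}
    - {"jaw": 0.07, "dx": 0, "dy": 0, "dz": 0, "turn": 0}

```text
time: 10.42
ee_pos: [0.3846, -0.1548, 0.1421]
eef_rot: [0.75, -0.662, -0.001, 0.001]
contact_force: [-0.3, -1.1, 0.3]
grip_width: 0.0704
finger_force: 0.0
```

```bash
python3 - <<'E'
from h import *
s=ctrl.get_state(); print(s["ee_pos"],s["joint_positions"].round(3)); q=s["eef_rot"]; print("h",np.degrees(2*np.arctan2(q[1],q[0])))
E
```

```text
[ 0.38462627 -0.15479757  0.14206772] [ 0.098  0.02  -0.672 -0.001 -0.881  0.027]
h -82.8732532415421
```

send_rows:
  increments:
    - {"jaw": 0.07, "dx": 0.001, "dy": 0.004, "dz": -0.03, "turn": 0}
    - {"jaw": 0.07, "dx": 0, "dy": 0, "dz": -0.04, "turn": 0}
    - {"jaw": 0.07, "dx": 0, "dy": 0, "dz": -0.035, "turn": 0}
    - {"jaw": 0.07, "dx": 0, "dy": 0, "dz": -0.019, "turn": 0}
    - {"jaw": 0.07, "dx": 0, "dy": 0, "dz": 0, "turn": 0}
    - {"jaw": 0.04, "dx": 0, "dy": 0, "dz": 0, "turn": 0}
    - {"jaw": 0.04, "dx": 0, "dy": 0, "dz": 0, "turn": 0}
    - {"jaw": 0.04, "dx": 0, "dy": 0, "dz": 0, "turn": 0}
    - {"jaw": 0.04, "dx": 0, "dy": 0, "dz": 0, "turn": 0}

```text
time: 11.55
ee_pos: [0.3879, -0.1515, 0.0202]
eef_rot: [0.749, -0.662, 0.001, -0.001]
contact_force: [0.3, -2.3, 6.8]
grip_width: 0.0447
finger_force: 62.1
```

send_rows:
  increments:
    - {"jaw": 0.04, "dx": 0, "dy": 0, "dz": 0.02, "turn": 0}
    - {"jaw": 0.04, "dx": 0, "dy": 0, "dz": 0.045, "turn": 0}
    - {"jaw": 0.04, "dx": 0, "dy": 0, "dz": 0.05, "turn": -0.18}
    - {"jaw": 0.04, "dx": 0, "dy": 0, "dz": 0.05, "turn": -0.18}
    - {"jaw": 0.04, "dx": 0, "dy": 0, "dz": 0.02, "turn": -0.18}
    - {"jaw": 0.04, "dx": 0, "dy": -0.01, "dz": 0, "turn": -0.18}
    - {"jaw": 0.04, "dx": 0, "dy": -0.02, "dz": 0, "turn": -0.18}
    - {"jaw": 0.04, "dx": 0, "dy": -0.02, "dz": 0, "turn": -0.18}
    - {"jaw": 0.04, "dx": 0, "dy": -0.02, "dz": 0, "turn": -0.18}
    - {"jaw": 0.04, "dx": 0.01, "dy": -0.02, "dz": 0, "turn": -0.18}

```text
time: 12.8
ee_pos: [0.3962, -0.2418, 0.2046]
eef_rot: [-0.123, 0.992, 0.0, 0.001]
contact_force: [0.3, 0.4, -1.0]
grip_width: 0.0449
finger_force: 61.8
```

send_rows:
  increments:
    - {"jaw": 0.04, "dx": 0.01, "dy": -0.02, "dz": 0, "turn": -0.18}
    - {"jaw": 0.04, "dx": 0.01, "dy": -0.02, "dz": 0, "turn": -0.18}
    - {"jaw": 0.04, "dx": 0.01, "dy": -0.02, "dz": 0, "turn": -0.18}
    - {"jaw": 0.04, "dx": 0.01, "dy": -0.015, "dz": 0, "turn": -0.18}
    - {"jaw": 0.04, "dx": 0, "dy": 0, "dz": 0, "turn": -0.18}
    - {"jaw": 0.04, "dx": 0, "dy": 0, "dz": 0, "turn": -0.18}
    - {"jaw": 0.04, "dx": 0, "dy": 0, "dz": 0, "turn": -0.18}
    - {"jaw": 0.04, "dx": 0, "dy": 0, "dz": 0, "turn": -0.18}
    - {"jaw": 0.04, "dx": 0, "dy": 0, "dz": 0, "turn": -0.18}
    - {"jaw": 0.04, "dx": 0, "dy": 0, "dz": 0, "turn": 0}

```text
time: 14.05
ee_pos: [0.4365, -0.3162, 0.2044]
eef_rot: [0.631, 0.776, 0.0, 0.0]
contact_force: [-0.5, -0.6, -0.6]
grip_width: 0.0449
finger_force: 61.8
```

```bash
cat > st.py <<'E'
from h import *
s=ctrl.get_state(); print(s["ee_pos"].round(4),s["joint_positions"].round(3),s["grip_width"]); q=s["eef_rot"]; print("h",np.degrees(2*np.arctan2(q[1],q[0])))
E
python3 st.py; python3 - <<'E'
from h import *
im,d=ctrl.get_image("side"); cv2.imwrite("pics/s3.png",cv2.resize(im[130:280,230:430],None,fx=4,fy=4,interpolation=cv2.INTER_CUBIC))
E
```

```text
[ 0.4365 -0.3162  0.2044] [-0.263  0.165 -0.343 -0.    -1.062 -2.673] 0.044865604482323074
h 101.78444842682345
```

View pics/s3.png

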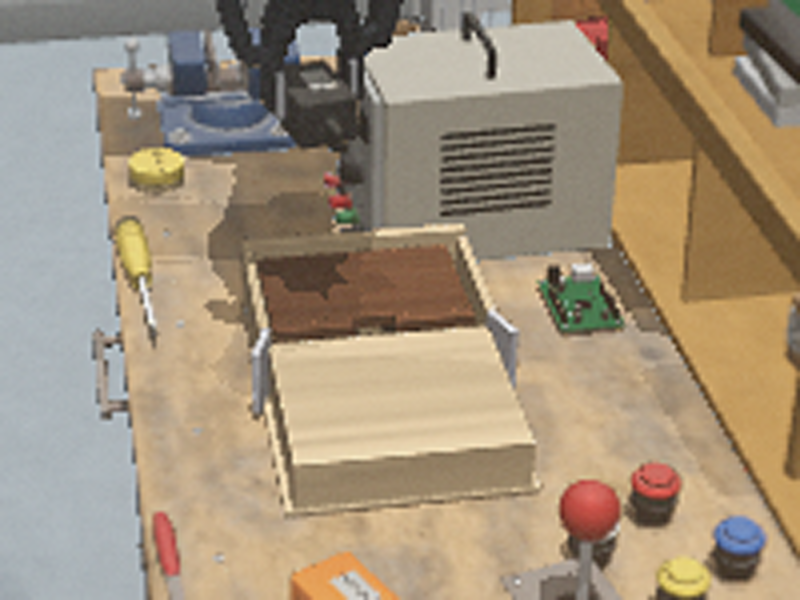

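The separator is flat and home at about (365,290), and the adapter is held. I'll finish the turn and descend.

send_rows:
  increments:
    - {"jaw": 0.04, "dx": 0.0035, "dy": -0.001, "dz": 0, "turn": -0.1}
    - {"jaw": 0.04, "dx": 0, "dy": 0, "dz": -0.03, "turn": -0.1}
    - {"jaw": 0.04, "dx": 0, "dy": 0, "dz": -0.04, "turn": -0.005}
    - {"jaw": 0.04, "dx": 0, "dy": 0, "dz": -0.035, "turn": 0}
    - {"jaw": 0.04, "dx": 0, "dy": 0, "dz": -0.019, "turn": 0}
    - {"jaw": 0.04, "dx": 0, "dy": 0, "dz": 0, "turn": 0}

```text
time: 14.85
ee_pos: [0.4392, -0.317, 0.0787]
eef_rot: [0.706, 0.708, -0.001, -0.001]
contact_force: [-0.1, -0.4, -0.9]
grip_width: 0.0446
finger_force: 61.8
```

```bash
python3 st.py
```

```text
[ 0.4392 -0.317   0.0787] [-0.263  0.309 -0.486 -0.    -0.779 -2.875] 0.04460719129404033
h 90.15496810289287
```

send_rows:
  increments:
    - {"jaw": 0.04, "dx": 0, "dy": 0, "dz": -0.003, "turn": 0}
    - {"jaw": 0.04, "dx": 0, "dy": 0, "dz": -0.002, "turn": 0}
    - {"jaw": 0.04, "dx": 0, "dy": 0, "dz": -0.001, "turn": 0}
    - {"jaw": 0.04, "dx": 0, "dy": 0, "dz": -0.001, "turn": 0}
    - {"jaw": 0.04, "dx": 0, "dy": 0, "dz": 0, "turn": 0}

```text
time: 15.48
ee_pos: [0.4403, -0.3174, 0.073]
eef_rot: [0.707, 0.707, 0.0, 0.0]
contact_force: [0.3, 0.3, -0.4]
grip_width: 0.0449
finger_force: 61.8
```

send_rows:
  increments:
    - {"jaw": 0.04, "dx": 0, "dy": 0, "dz": -0.001, "turn": 0}
    - {"jaw": 0.04, "dx": 0, "dy": 0, "dz": -0.001, "turn": 0}
    - {"jaw": 0.04, "dx": 0, "dy": 0, "dz": 0, "turn": 0}

```text
time: 15.85
ee_pos: [0.4402, -0.3173, 0.0708]
eef_rot: [0.707, 0.707, -0.0, -0.0]
contact_force: [-0.0, 0.1, -1.0]
grip_width: 0.0447
finger_force: 61.8
```

send_rows:
  increments:
    - {"jaw": 0.04, "dx": 0, "dy": 0, "dz": -0.001, "turn": 0}
    - {"jaw": 0.04, "dx": 0, "dy": 0, "dz": 0, "turn": 0}

```text
time: 16.1
ee_pos: [0.4403, -0.3174, 0.0702]
eef_rot: [0.707, 0.707, -0.0, 0.0]
contact_force: [-0.7, 1.9, 3.5]
grip_width: 0.045
finger_force: 62.2
```

send_rows:
  increments:
    - {"jaw": 0.04, "dx": 0, "dy": 0, "dz": -0.001, "turn": 0}
    - {"jaw": 0.04, "dx": 0, "dy": 0, "dz": 0, "turn": 0}

```text
time: 16.35
ee_pos: [0.4404, -0.3174, 0.0702]
eef_rot: [0.707, 0.707, -0.0, 0.0]
contact_force: [-3.7, 3.8, 12.7]
grip_width: 0.0445
finger_force: 63.7
```

It touched down exactly at the predicted height (0.0702). I'll relieve the load, release, and go to the second adapter.

send_rows:
  increments:
    - {"jaw": 0.04, "dx": 0, "dy": 0, "dz": 0.001, "turn": 0}
    - {"jaw": 0.05, "dx": 0, "dy": 0, "dz": 0, "turn": 0}
    - {"jaw": 0.062, "dx": 0, "dy": 0, "dz": 0, "turn": 0}
    - {"jaw": 0.062, "dx": 0, "dy": 0, "dz": 0, "turn": 0}
    - {"jaw": 0.062, "dx": 0, "dy": 0, "dz": 0.03, "turn": 0}
    - {"jaw": 0.062, "dx": 0, "dy": 0, "dz": 0.05, "turn": 0}
    - {"jaw": 0.07, "dx": 0, "dy": 0, "dz": 0.05, "turn": 0.18}
    - {"jaw": 0.085, "dx": 0, "dy": 0, "dz": 0.03, "turn": 0.18}
    - {"jaw": 0.085, "dx": 0, "dy": 0, "dz": 0, "turn": 0.18}
    - {"jaw": 0.085, "dx": 0, "dy": 0, "dz": 0, "turn": 0.18}

```text
time: 17.6
ee_pos: [0.4404, -0.3173, 0.2304]
eef_rot: [0.41, 0.912, 0.0, 0.001]
contact_force: [-0.5, -0.2, -0.2]
grip_width: 0.0848
finger_force: 0.0
```

```bash
python3 st.py
```

```text
[ 0.4404 -0.3173  0.2304] [-0.263  0.15  -0.299 -0.    -1.121 -2.153] 0.08483820985962089
h 131.56059107860597
```

send_rows:
  increments:
    - {"jaw": 0.085, "dx": 0, "dy": 0.034, "dz": 0, "turn": 0.172}
    - {"jaw": 0.085, "dx": 0, "dy": 0.034, "dz": 0, "turn": 0.172}
    - {"jaw": 0.085, "dx": 0, "dy": 0.034, "dz": 0, "turn": 0.172}
    - {"jaw": 0.085, "dx": 0, "dy": 0.034, "dz": 0, "turn": 0.172}
    - {"jaw": 0.085, "dx": 0, "dy": 0.034, "dz": 0, "turn": 0.172}
    - {"jaw": 0.085, "dx": 0, "dy": 0.034, "dz": 0, "turn": 0.172}
    - {"jaw": 0.085, "dx": 0, "dy": 0.034, "dz": 0, "turn": 0.172}
    - {"jaw": 0.085, "dx": 0, "dy": 0.034, "dz": 0, "turn": 0.172}
    - {"jaw": 0.085, "dx": 0, "dy": 0.034, "dz": 0, "turn": 0.172}
    - {"jaw": 0.085, "dx": 0, "dy": 0.034, "dz": 0, "turn": 0.172}

```text
time: 18.85
ee_pos: [0.4401, 0.0238, 0.23]
eef_rot: [-0.423, 0.906, 0.0, 0.0]
contact_force: [0.9, -0.3, 0.2]
grip_width: 0.085
finger_force: 0.0
```

send_rows:
  increments:
    - {"jaw": 0.08, "dx": 0.024, "dy": 0, "dz": 0, "turn": 0.172}
    - {"jaw": 0.07, "dx": 0.024, "dy": 0, "dz": 0, "turn": 0.172}
    - {"jaw": 0.07, "dx": 0.024, "dy": 0, "dz": 0, "turn": 0.172}
    - {"jaw": 0.07, "dx": 0.024, "dy": 0, "dz": 0, "turn": 0.172}
    - {"jaw": 0.07, "dx": 0.022, "dy": 0, "dz": 0, "turn": 0.172}
    - {"jaw": 0.07, "dx": 0, "dy": 0, "dz": -0.03, "turn": 0}
    - {"jaw": 0.07, "dx": 0, "dy": 0, "dz": 0, "turn": 0}

```text
time: 19.73
ee_pos: [0.5568, 0.0222, 0.1977]
eef_rot: [0.76, -0.649, -0.001, 0.002]
contact_force: [-0.7, -0.0, 0.9]
grip_width: 0.0703
finger_force: 0.0
```

```bash
python3 st.py; python3 - <<'E'
from h import *
im,d=ctrl.get_image("top"); W=cloud("top",d); X,Y,Z=np.moveaxis(W,-1,0)
m=(Z>.075)&(Z<.095)&(abs(X-.475)<.07)&(abs(Y+.317)<.06); print(m.sum(),[np.round(x,1) for x in cv2.minAreaRect((W[m][:,:2]*1000).astype(np.float32))],np.nanmedian(Z[m]))
m=(Z>.044)&(Z<.058)&(X>.47)&(X<.56)&(Y<-.26)&(Y>-.39)&(im[...,2]<140)&(im[...,2]>im[...,0]*1.4); print("sep",np.nanpercentile(X[m],[1,99]),np.nanpercentile(Y[m],[1,99]),np.nanmedian(Z[m]))
cv2.imwrite("pics/last.png",cv2.resize(im[130:290,120:420],(800,427),interpolation=cv2.INTER_CUBIC))
E
```

```text
[0.5568 0.0222 0.1977] [ 3.910e-01  2.030e-01 -3.110e-01 -1.000e-03 -1.062e+00 -2.330e-01] 0.07031589215001816
h -80.99614664458527
537 [array([ 439.9, -317.9]), array([67.3, 43.5]), np.float64(88.8)] 0.08491674817566748
sep [0.47068364 0.55230921] [-0.36748982 -0.26698646] 0.05100972689272039
```

View pics/last.png

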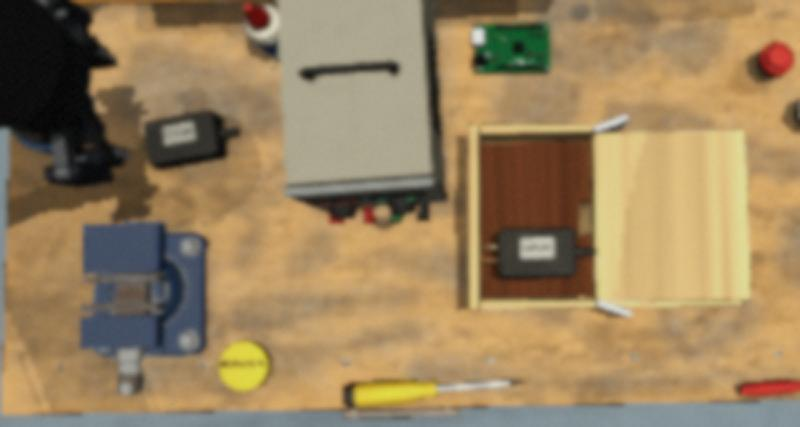

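The first adapter lies flat on the board at (537,252), stub towards the deck, measured (0.440,-0.318). Now I'll grasp the second.

send_rows:
  increments:
    - {"jaw": 0.07, "dx": 0.001, "dy": 0, "dz": -0.05, "turn": 0.005}
    - {"jaw": 0.07, "dx": 0, "dy": 0, "dz": -0.05, "turn": 0}
    - {"jaw": 0.07, "dx": 0, "dy": 0, "dz": -0.04, "turn": 0}
    - {"jaw": 0.07, "dx": 0, "dy": 0, "dz": -0.025, "turn": 0}
    - {"jaw": 0.07, "dx": 0, "dy": 0, "dz": -0.013, "turn": 0}
    - {"jaw": 0.07, "dx": 0, "dy": 0, "dz": 0, "turn": 0}
    - {"jaw": 0.04, "dx": 0, "dy": 0, "dz": 0, "turn": 0}
    - {"jaw": 0.04, "dx": 0, "dy": 0, "dz": 0, "turn": 0}
    - {"jaw": 0.04, "dx": 0, "dy": 0, "dz": 0, "turn": 0}
    - {"jaw": 0.04, "dx": 0, "dy": 0, "dz": 0, "turn": 0}

```text
time: 21.02
ee_pos: [0.5604, 0.023, 0.0236]
eef_rot: [0.762, -0.647, 0.001, -0.001]
contact_force: [-1.9, 1.8, 6.4]
grip_width: 0.0446
finger_force: 62.7
```

```bash
python3 st.py
```

```text
[0.5604 0.023  0.0236] [ 0.39   0.41  -0.496  0.001 -0.662 -0.227] 0.04458944641868057
h -80.63438627343275
```

send_rows:
  increments:
    - {"jaw": 0.04, "dx": 0, "dy": 0, "dz": 0.02, "turn": 0}
    - {"jaw": 0.04, "dx": 0, "dy": 0, "dz": 0.05, "turn": 0}
    - {"jaw": 0.04, "dx": -0.02, "dy": 0, "dz": 0.05, "turn": 0}
    - {"jaw": 0.04, "dx": -0.03, "dy": 0, "dz": 0.05, "turn": 0}
    - {"jaw": 0.04, "dx": -0.04, "dy": 0, "dz": 0.04, "turn": 0}
    - {"jaw": 0.04, "dx": -0.03, "dy": -0.02, "dz": 0, "turn": 0}
    - {"jaw": 0.04, "dx": 0, "dy": -0.04, "dz": 0, "turn": -0.05}
    - {"jaw": 0.04, "dx": 0, "dy": -0.04, "dz": 0, "turn": -0.05}
    - {"jaw": 0.04, "dx": 0, "dy": -0.04, "dz": 0, "turn": -0.06}
    - {"jaw": 0.04, "dx": 0, "dy": -0.04, "dz": 0, "turn": 0}

```text
time: 22.28
ee_pos: [0.4389, -0.1585, 0.2326]
eef_rot: [0.708, -0.706, 0.0, -0.001]
contact_force: [-0.1, 0.1, -1.3]
grip_width: 0.0446
finger_force: 61.9
```

send_rows:
  increments:
    - {"jaw": 0.04, "dx": 0, "dy": -0.04, "dz": 0, "turn": 0}
    - {"jaw": 0.04, "dx": 0, "dy": -0.04, "dz": 0, "turn": 0}
    - {"jaw": 0.04, "dx": 0.02, "dy": -0.04, "dz": 0, "turn": 0}
    - {"jaw": 0.04, "dx": 0.025, "dy": -0.04, "dz": 0, "turn": 0}
    - {"jaw": 0.04, "dx": 0.025, "dy": 0, "dz": -0.02, "turn": 0}
    - {"jaw": 0.04, "dx": 0, "dy": 0, "dz": -0.02, "turn": 0}
    - {"jaw": 0.04, "dx": 0, "dy": 0, "dz": 0, "turn": 0}

```text
time: 23.15
ee_pos: [0.5081, -0.317, 0.1905]
eef_rot: [0.708, -0.706, -0.002, 0.001]
contact_force: [-0.7, 0.7, -0.7]
grip_width: 0.0446
finger_force: 61.9
```

```bash
python3 st.py
```

```text
[ 0.5081 -0.317   0.1905] [-2.320e-01  2.750e-01 -2.320e-01 -1.000e-03 -1.068e+00  2.350e-01] 0.04462406967249508
h -89.85441960758314
```

send_rows:
  increments:
    - {"jaw": 0.04, "dx": 0.002, "dy": 0, "dz": -0.03, "turn": 0}
    - {"jaw": 0.04, "dx": 0, "dy": 0, "dz": -0.035, "turn": 0}
    - {"jaw": 0.04, "dx": 0, "dy": 0, "dz": -0.025, "turn": 0}
    - {"jaw": 0.04, "dx": 0, "dy": 0, "dz": -0.015, "turn": 0}
    - {"jaw": 0.04, "dx": 0, "dy": 0, "dz": -0.004, "turn": 0}
    - {"jaw": 0.04, "dx": 0, "dy": 0, "dz": 0, "turn": 0}
    - {"jaw": 0.04, "dx": 0, "dy": 0, "dz": 0, "turn": 0}

```text
time: 24.02
ee_pos: [0.5119, -0.3176, 0.0841]
eef_rot: [0.708, -0.706, 0.001, -0.0]
contact_force: [-0.3, 0.3, -1.5]
grip_width: 0.0449
finger_force: 62.1
```

Now to 0.075, then 1 mm steps.

send_rows:
  increments:
    - {"jaw": 0.04, "dx": -0.001, "dy": 0, "dz": -0.005, "turn": 0}
    - {"jaw": 0.04, "dx": 0, "dy": 0, "dz": -0.003, "turn": 0}
    - {"jaw": 0.04, "dx": 0, "dy": 0, "dz": -0.001, "turn": 0}
    - {"jaw": 0.04, "dx": 0, "dy": 0, "dz": 0, "turn": 0}
    - {"jaw": 0.04, "dx": 0, "dy": 0, "dz": 0, "turn": 0}

```text
time: 24.65
ee_pos: [0.5103, -0.3174, 0.0739]
eef_rot: [0.708, -0.706, 0.0, -0.0]
contact_force: [-0.5, -0.6, -2.0]
grip_width: 0.0445
finger_force: 62.0
```

send_rows:
  increments:
    - {"jaw": 0.04, "dx": 0, "dy": 0, "dz": -0.001, "turn": 0}
    - {"jaw": 0.04, "dx": 0, "dy": 0, "dz": 0, "turn": 0}

```text
time: 24.9
ee_pos: [0.5104, -0.3174, 0.0736]
eef_rot: [0.708, -0.706, 0.0, -0.0]
contact_force: [-1.8, 1.2, 4.4]
grip_width: 0.0447
finger_force: 62.7
```

send_rows:
  increments:
    - {"jaw": 0.04, "dx": 0, "dy": 0, "dz": -0.001, "turn": 0}
    - {"jaw": 0.04, "dx": 0, "dy": 0, "dz": 0, "turn": 0}

```text
time: 25.15
ee_pos: [0.5104, -0.3174, 0.0736]
eef_rot: [0.708, -0.706, 0.0, -0.0]
contact_force: [-4.1, 3.7, 12.4]
grip_width: 0.0448
finger_force: 63.9
```

It's in contact. Release, lift and withdraw.

send_rows:
  increments:
    - {"jaw": 0.04, "dx": 0, "dy": 0, "dz": 0.001, "turn": 0}
    - {"jaw": 0.05, "dx": 0, "dy": 0, "dz": 0, "turn": 0}
    - {"jaw": 0.06, "dx": 0, "dy": 0, "dz": 0, "turn": 0}
    - {"jaw": 0.06, "dx": 0, "dy": 0, "dz": 0, "turn": 0}
    - {"jaw": 0.06, "dx": 0, "dy": 0, "dz": 0.03, "turn": 0}
    - {"jaw": 0.06, "dx": 0, "dy": 0, "dz": 0.05, "turn": 0}
    - {"jaw": 0.06, "dx": 0, "dy": 0, "dz": 0.05, "turn": 0}
    - {"jaw": 0.06, "dx": -0.02, "dy": 0.02, "dz": 0.05, "turn": 0}
    - {"jaw": 0.06, "dx": -0.03, "dy": 0.05, "dz": 0, "turn": 0}
    - {"jaw": 0.06, "dx": -0.02, "dy": 0.05, "dz": 0, "turn": 0}

```text
time: 26.4
ee_pos: [0.4393, -0.1965, 0.2533]
eef_rot: [0.708, -0.707, 0.0, -0.001]
contact_force: [0.9, 1.1, 0.6]
grip_width: 0.0603
finger_force: 0.0
```

send_rows:
  increments:
    - {"jaw": 0.06, "dx": 0, "dy": 0.06, "dz": 0, "turn": 0}
    - {"jaw": 0.06, "dx": 0, "dy": 0.06, "dz": 0, "turn": 0}
    - {"jaw": 0.06, "dx": 0, "dy": 0.06, "dz": 0, "turn": 0}
    - {"jaw": 0.06, "dx": 0, "dy": 0.06, "dz": 0, "turn": 0}
    - {"jaw": 0.06, "dx": 0, "dy": 0.06, "dz": 0, "turn": 0}
    - {"jaw": 0.06, "dx": 0, "dy": 0, "dz": 0, "turn": 0}
    - {"jaw": 0.06, "dx": 0, "dy": 0, "dz": 0, "turn": 0}

```text
time: 27.28
ee_pos: [0.44, 0.1028, 0.2527]
eef_rot: [0.709, -0.706, -0.0, 0.0]
contact_force: [0.2, 0.2, 0.2]
grip_width: 0.0602
finger_force: 0.0
```

```bash
python3 st.py; python3 - <<'E'
from h import *
im,d=ctrl.get_image("top"); W=cloud("top",d); X,Y,Z=np.moveaxis(W,-1,0)
for x in(.44,.51):
  m=(Z>.075)&(Z<.095)&(abs(X-x)<.033)&(abs(Y+.317)<.06); print(m.sum(),[np.round(v,1) for v in cv2.minAreaRect((W[m][:,:2]*1000).astype(np.float32))],np.nanmedian(Z[m]),np.nanpercentile(Z[m],[5,95]))
cv2.imwrite("pics/last.png",cv2.resize(im[130:290,120:420],(800,427),interpolation=cv2.INTER_CUBIC))
E
```

```text
[0.44   0.1028 0.2527] [ 0.668 -0.026 -0.437 -0.    -1.16  -0.664] 0.06016931350126678
h -89.7552906870162
537 [array([ 439.8, -317.9]), array([67.4, 43.3]), np.float64(88.9)] 0.08493532895214051 [0.0816477  0.08755964]
523 [array([ 509.6, -317. ]), array([68.2, 44. ]), np.float64(89.5)] 0.08482686592982079 [0.08145421 0.08734719]
```

View pics/last.png

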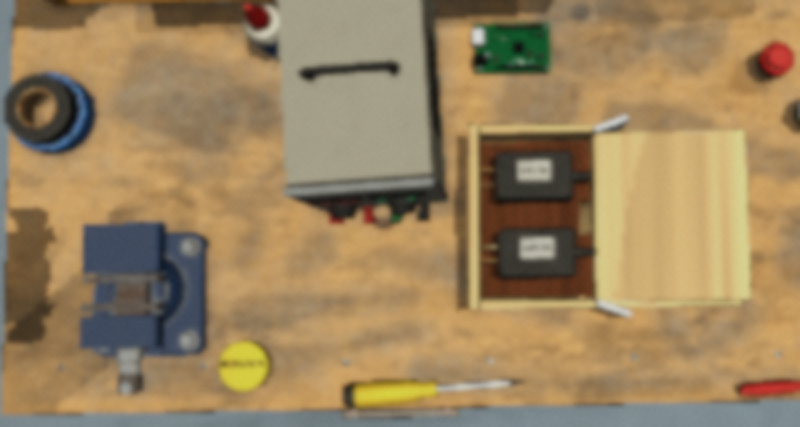

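Both adapters lie flat side by side at (534,175) and (537,252), and the bystanders are undisturbed. Handing in.

```bash
python3 -c "
from station import ctrl; print(ctrl.close_job())"
```

```text
the job is handed in; nothing more can be done
None
```

The separator is fully home on the lower layer, both loose adapters lie flat and side by side on top of it, nothing else appears to have moved, and I handed the job in at about 27 s of the 67 s allowed.

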